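# Spot the last hook hole of a ladle rail under the bench drill

### The arm

A 6-joint arm with a two-finger parallel gripper is mounted at the origin on the work surface. World frame = base frame: x ahead of the robot, y to its left, z up, the work surface at z = 0. Lengths are in mm, angles in rad, forces in N, time in s.
With the tool pointing down it reaches from about 375 to 975 mm from the base axis. Payload 3.8 kg.
Tool frame: the origin (TCP) lies between the finger pads; the fingertips stand 11 mm ahead of it and the grasp point (between the pads) lies 8 mm behind it; z points along the fingers, y is the line along which they close (so a half turn about z gives the same grasp; the last joint's range is limited). The gripper opens to 85 mm and grips with 20 to 120 N. Pads are 22 mm wide; open, the fingers measure 114 mm over their backs; the gripper's body (76 mm by 85 mm) begins 54 mm behind the grasp point. The pads swing forward as they close: fully open they stand 13 mm farther back than shut.
Start: joints at [1.068, 0.264, 1.604, -0, 1.274, -0.037], TCP at [303.165, 603.083, 242.28] pointing down, gripper open.
Joint ranges: [-2.63, 2.63], [-0.94, 2.18], [0.31, 2.57], [-1.31, 4.45], [0, 2.66], [-2.55, 2.55]. Speed limits (rad/s): [2.57, 2.57, 3.14, 3.14, 3.14, 3.14].

### API

Orientations are given as a 3x3 rotation matrix whose columns are the frame's x, y, z axes.
In Python, from bench import movep, line_to, goto_joints, open_gripper, close, dwell, solve_ik, get_state, capture, Unreachable, sign_off, regions_of gives the robot as it stands. The module is installed in compiled form; this text tells all that it offers. Calls block until the motion is done:
- movep(position, orientation): joint-space move of the TCP to a pose.
- line_to(position, v=150, rotation=None, threshold=None): straight line of the TCP; rotation=None keeps the orientation; v is the mean speed in mm/s. With threshold (N) it stops when the force on the tool has changed by that much, and returns True; else False.
- goto_joints(angles): joint-space move.
- open_gripper() and close(strength=None): open the fingers fully, or close them until they stop; strength is the grip in N (None keeps the last).
- dwell(seconds).
- solve_ik(position, orientation): joint angles nearest the present ones, or None.
- get_state(): the state.
- capture(name): name is "side" or "top" or "wrist"; returns a dict with "frame" (384x512x3 uint8, blue, green, red), "depth" (384x512 float32, mm along the optical axis (not along the pixel's ray), 0 where there is no reading), "intrinsics" (3x3 intrinsics, pixels), "R" (3x3) and "t" (3): a world point X has camera coordinates R X + t. Camera axes: x right, y down, z forward; pixel columns grow to the right and rows downward; lengths in mm; the calibration is good to about 2 mm. A picture is of the moment at which its call begins.
A pose or a line that the arm cannot do raises Unreachable and nothing moves.
- sign_off(): hands the job in; it is judged then, once.
Trained networks look in a picture, given as the dict that the camera call returned (one of the last four; its "shot" number tells which), for a name from the list of things; names that differ only in an ending like _2 or _b are one class to them, and where a whole thing is asked for, a point or a joint stands for the part that bears it (a point fixed in the world has none). Each returns a list of dicts, best first, with "confidence" (0 to 1); they miss things now and then, are a little off and sometimes report something else, mostly with a low value. They report only what shows in the picture. A call takes as long as a camera call. They do not tell look-alikes from the thing itself.
- regions_of(label, picture): "region" (384x512 bool, what is visible of it) and "box" ([left, top, right, bottom] in pixels, round what is visible of it).
The state is a dict: "time_s": time; "qpos": joint angles; "qvel": joint speeds; "effort": joint torques, N m; "tcp_pos": TCP position; "tool_rot": TCP orientation; "contact_force": force on the tool from outside, world axes, zero at the start; "torque": the same for the moment, N m; "width": opening from 0.0 (shut) to 1.0 (fully open); "grasp_force": force on a finger pad.
Only numpy, scipy, OpenCV 4.12 (cv2) and the standard library are available. Lean on these libraries where they do the work, as an engineer would, in place of code of your own. Each camera call takes 0.05 s, during which the arm holds its last target. There are 200 camera calls.

### The job

Slide the loose pine batten lying on the bench drill's plywood table until it lies flat and flush along the steel fence with its red cross right under the tip of the drill bit. Then let go of it, pull the feed lever's black ball down until the bit bears on the cross, and let the lever rise fully back up, leaving the batten set. The bit must press on the wood nowhere but at the cross, and everything else on the bench must stay where it is.

Things in the scene. Friction and masses are not known exactly. Their poses are not given: they have to be found in the camera images.
- drill: Compact bench drill, fixed to the bench, switched off. Origin: on the bench top straight below the bit. Its x axis runs along the fence, -y points out of its open front, +y to fence and column, z up; "drill x, y, z" below mean this frame, mm. Its plywood table spans x -235 to 165, y -110 to 100, top at z 42.
- fence_line (a point): Point on the front face of the steel flat-bar fence at table height, 19 mm behind the bit axis; axes as the drill's. Fence: drill x -200 to 150, y 19 to 49, only 10 mm high (top at z 52), two bolt heads 5 mm higher at x -185 and 135. Behind it the column (46 mm wide, at y 155, to z 430; collar 84 wide to z 65) and motor (116 wide, at y 255, z 150 to 300).
- head_under (a point): Middle of the green head's underside above the bit, at drill z 200. Head: drill x -70 to 70, y -60 to 200, z 200 to 300; belt guard above it: x -85 to 85, y -105 to 305, z 300 to 358. Nose 60 mm wide down to z 185. An upright gripper does not fit within about 110 mm of the bit along x: lean it back 30 degrees or so, fingers pointing in under the head.
- quill: Chuck (40 mm diameter, drill z 120 to 168 when up) with the steel drill bit (8 mm diameter). It goes straight down with the feed lever, 25 mm per rad, at most 30 mm. Origin at that of the drill when up.
- bit_tip (a point): The tip of the drill bit: at drill x 0, y 0, 92 mm above the bench (12 mm above the batten's top) when the lever is up.
- batten_center (a point): Centre of the loose pine batten, 200 x 38 x 38 mm (its x, y, z), about 0.11 to 0.21 kg, half-way up. It lies on the drill's plywood table off the fence, with its -x end out to the side of the head, about 0 to 17 degrees askew to the fence. Top has a red cross and two small dark drilled holes at x -70 and 70.
- mark (a point): The middle of the red cross (26 mm) on the batten's top: on the batten's centre line, at batten x -15, so 85 mm from its -x end. With the batten flush on the fence the cross is on the line of the bit.
- lever_ball (a point): Centre of the black ball (32 mm diameter) at the end of the single steel feed lever, on the drill's +x side and in front of the head. It swings in a vertical plane (across the drill's x axis) about lever_hub at a radius of 150 mm. With the lever up it lies 123 mm in front of (drill -y) and 86 mm above the hub, at about 331 mm height.
- lever_hub (a point): Pivot of the feed lever: drill x 100, y 0, 245 mm above the bench. The lever turns about the drill's x axis.
- feed_lever (a joint): Feed lever angle, rad: 0 up (spring return), grows as the ball is pulled down, to 1.2 at the stop. The bit meets the batten at about 0.48. The ball resists with about 3 to 5 N until then; beyond that it is much stiffer (8 N at about 0.55, near 20 N at 0.6), and that is the bit bearing on the wood. Released, it rises again by itself.
- chuck_key: T-shaped steel chuck key, 75 x 70 x 13 mm, lying on the plywood table near its front right corner. Leave alone.
- hook_rail: Finished rail with three brass hooks, 200 x 38 x 66 mm, on the bench to the right. Origin at its underside. Leave alone.
- hook_tin: Open steel tin, 110 x 85 x 45 mm, on the bench to the right. Leave alone.
- square: Try square of steel and dark wood, 235 mm long, lying on the bench to the right. Leave alone.
- tape: Yellow tape measure, 68 x 34 x 62 mm, to the right. Leave alone.
- pencil: Flat red carpenter's pencil, 170 mm long, to the left. Leave alone.
- travel_mug: Steel travel mug with black lid and handle, 88 mm wide, 176 mm tall, to the left. Leave alone.
- foam_cups: Stack of white cups, 86 mm wide, 136 mm tall, to the left. Leave alone.
Mind the look-alikes: they are no part of the job. What is shaped like the part that bears batten_center but green or purple is not meant.

How it is judged:
By the outcome, as a careful person would: the job done as asked, in the order asked, and still so for the second after the job is handed in, with the robot touching nothing.
It also fails if it takes over 61 s, if anything falls off the work surface, if the arm or the gripper's body presses on something with over 40 N, if the wrist force passes 120 N, or if a joint passes its speed limit or range.

## Working session

There is one attempt and no reset: what is moved stays moved. The work goes in short steps, each a Python script; the robot and the scene stay as the last script left them, time stands still between calls to the robot, and variables do not carry over. Pictures are saved under pics/ and viewed, at most 10 in all, crops included, and the job is handed in when it is done.

```bash
mkdir -p pics
cat > h.py <<'E'
import numpy as np, cv2
from bench import *
def world(p,u,v,z=None):
    K,R,t=np.array(p["intrinsics"]),np.array(p["R"]),np.array(p["t"])
    d=np.linalg.inv(K)@np.array([u,v,1.0])
    if z is None: s=p["depth"][int(round(v)),int(round(u))]; return R.T@(d*s-t)
    o=-R.T@t; w=R.T@d
    return o+w*(z-o[2])/w[2]
def cloud(p,m=None):
    K,R,t=np.array(p["intrinsics"]),np.array(p["R"]),np.array(p["t"])
    m=(p["depth"]>0) if m is None else (m&(p["depth"]>0))
    v,u=np.nonzero(m); s=p["depth"][v,u]
    c=np.linalg.inv(K)@np.vstack([u,v,np.ones_like(u)])*s
    return (R.T@(c-t[:,None])).T
def proj(p,X):
    c=np.array(p["R"])@np.array(X)+np.array(p["t"]); q=np.array(p["intrinsics"])@c; return q[:2]/q[2]
E
python3 - <<'E'
from h import *
ims=[]
for n in("side","top"):
    p=capture(n); ims.append(p["frame"]); print(n,np.round(p["R"],3).tolist(),np.round(p["t"]))
    cv2.imwrite(f"pics/{n}0.png",cv2.resize(p["frame"],(800,600)))
    for l in("batten_center","drill","lever_ball","quill","mark","chuck_key"):
        for r in regions_of(l,p)[:3]:
            c=cloud(p,r["region"]); print(n,l,round(r["confidence"],2),r["box"],np.round(np.median(c,0)) if len(c) else None, np.round(np.percentile(c,[2,98],axis=0)).tolist() if len(c) else None)
E
```

```text
side [[0.891, -0.454, -0.004], [-0.353, -0.688, -0.634], [0.285, 0.567, -0.773]] [-410.  303. 1343.]
side batten_center 0.87 [229.1, 161.4, 280.2, 189.2] [564. 175.  75.] [[502.0, 95.0, 40.0], [627.0, 264.0, 82.0]]
side batten_center 0.78 [162.1, 199.3, 221.1, 221.3] [297. 160.  34.] [[210.0, 105.0, -3.0], [384.0, 223.0, 41.0]]
side batten_center 0.65 [223.1, 257.4, 259.4, 313.3] [ 325. -185.   36.] [[248.0, -242.0, 6.0], [411.0, -116.0, 41.0]]
side drill 0.75 [221.7, 76.6, 363.3, 228.2] [680.  90. 264.] [[514.0, -46.0, 21.0], [914.0, 292.0, 396.0]]
side drill 0.52 [231.9, 159.3, 278.7, 193.5] [564. 178.  75.] [[502.0, 95.0, 39.0], [626.0, 288.0, 82.0]]
side lever_ball 0.62 [284.6, 156.1, 312.5, 166.9] [622. -13. 284.] [[546.0, -47.0, 229.0], [691.0, 18.0, 344.0]]
side mark 0.83 [160.9, 200.8, 217.6, 220.0] [293. 163.  34.] [[210.0, 106.0, 2.0], [378.0, 222.0, 41.0]]
side mark 0.7 [232.0, 163.2, 280.1, 192.1] [565. 174.  75.] [[504.0, 95.0, 41.0], [625.0, 258.0, 82.0]]
side mark 0.69 [220.7, 77.2, 362.5, 228.1] [679.  90. 262.] [[514.0, -49.0, 23.0], [915.0, 297.0, 396.0]]
side chuck
[... 481 characters left out ...]
57.] [[510.0, -35.0, 38.0], [921.0, 313.0, 428.0]]
top lever_ball 0.56 [255.2, 127.7, 277.0, 173.1] [610. -15. 293.] [[545.0, -51.0, 39.0], [695.0, 17.0, 348.0]]
top lever_ball 0.48 [163.7, 34.5, 285.3, 201.1] [680. 134. 357.] [[506.0, -41.0, 37.0], [921.0, 315.0, 427.0]]
top mark 0.9 [197.1, 224.0, 234.0, 273.9] [294. 172.  38.] [[211.0, 116.0, 29.0], [375.0, 225.0, 44.0]]
top mark 0.88 [288.2, 215.6, 325.6, 262.7] [ 331. -170.   38.] [[255.0, -232.0, -1.0], [410.0, -111.0, 44.0]]
top mark 0.65 [184.1, 165.8, 214.2, 193.4] [543. 218.  80.] [[503.0, 161.0, 53.0], [580.0, 267.0, 85.0]]
top chuck_key 0.6 [254.4, 130.4, 276.1, 170.7] [605. -15. 304.] [[546.0, -44.0, 45.0], [690.0, 17.0, 348.0]]
```

View pics/side0.png

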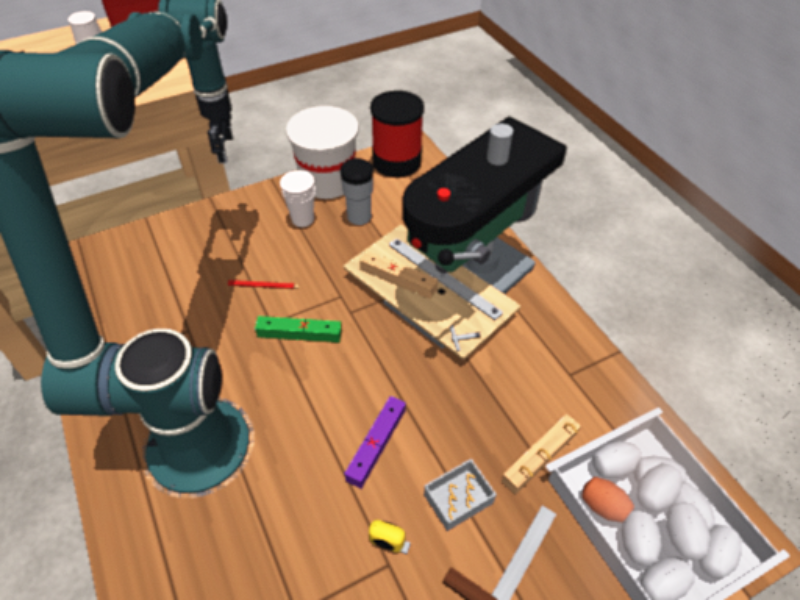

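View pics/top0.png

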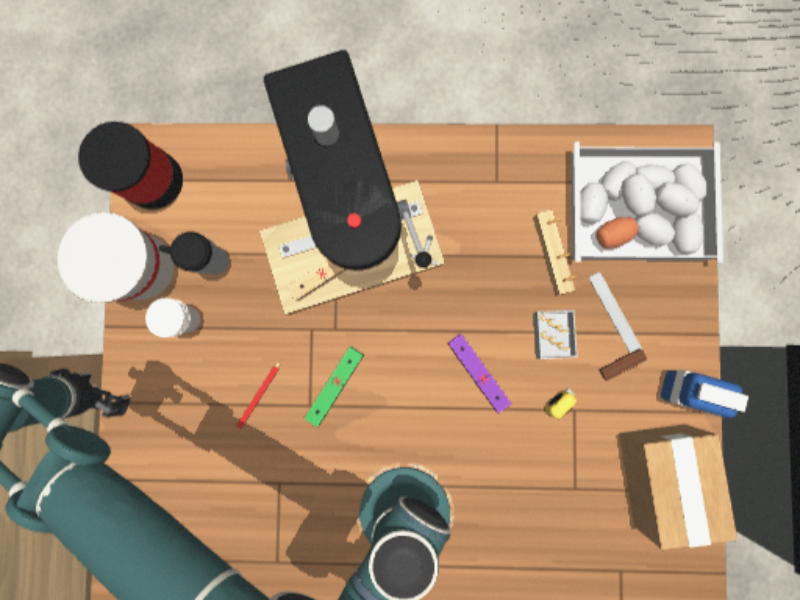

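Side view: the pine batten lies on the plywood table at about (400,277), with its red cross at (393,267). The look-alikes are green at (298,328) and purple at (375,440), both on the bench. Only the pine one is on the drill table, so it is the one meant. Next: estimate the drill frame, then look with the wrist camera.

Run:
```python
from h import *
p=capture("top")
cor={k:world(p,u*.64,v*.64,42) for k,u,v in(("FL",285,313),("BL",262,231),("FR",443,262),("BR",415,182))}
for k,c in cor.items(): print(k,np.round(c))
ex=(cor["FR"]-cor["FL"]+cor["BR"]-cor["BL"]); yaw=np.arctan2(ex[1],ex[0]); print("yaw",yaw,np.linalg.norm(ex)/2)
ex=np.array([np.cos(yaw),np.sin(yaw),0]);ey=np.array([-ex[1],ex[0],0])
cen=sum(cor.values())/4; O=cen-ex*(-35)-ey*(-5); O[2]=0; print("O",O)
for r in regions_of("lever_ball",p)[:1]: pass
print("ball pred",O+ex*100+ey*-123, "seen",world(p,423*.64,259*.64,331))
print("mark",world(p,321*.64,273*.64,80))
# wrist camera mounting
w=capture("wrist"); s=get_state(); T=np.array(s["tool_rot"]); 
Rw=np.array(w["R"]); c=-Rw.T@w["t"]
print("cam in tool",np.round(T.T@(c-np.array(s["tcp_pos"]))),"axes",np.round(T.T@Rw.T,2).tolist(), w["intrinsics"])
print(np.round(T,3).tolist())
```

```text
FL [467. 289.  42.]
BL [663. 350.  42.]
FR [592. -86.  42.]
BR [785. -17.  42.]
yaw -1.248690144313489 390.88630311151286
O [642.68444866 102.3114482    0.        ]
ball pred [557.66675534 -31.48313996   0.        ] seen [559.63181907 -31.3681535  331.        ]
mark [558.92748457 199.002096    80.        ]
cam in tool [  83.   -1. -132.] axes [[0.0, -0.95, -0.32], [1.0, 0.0, 0.0], [-0.0, -0.32, 0.95]] [[293.19871113   0.         253.05378896]
 [  0.         293.19871113 190.87636168]
 [  0.           0.           1.        ]]
[[-0.893, 0.449, 0.0], [0.449, 0.893, 0.0], [-0.0, 0.0, -1.0]]
```

```bash
cat >> h.py <<'E'
yaw=-1.2487; O=np.array([642.7,102.3,0])
def axes(): return np.array([[np.cos(yaw),-np.sin(yaw),0],[np.sin(yaw),np.cos(yaw),0],[0,0,1.]])
def W(x,y,z): return O+axes()@np.array([x,y,z],float)
def D(X): return (np.atleast_2d(X)-O)@axes()
def rot(z,x):  # tool z and x axes in drill frame
    z=np.array(z,float);z/=np.linalg.norm(z);x=np.array(x,float);x-=z*(x@z);x/=np.linalg.norm(x)
    return axes()@np.column_stack([x,np.cross(z,x),z])
E
python3 - <<'E'
from h import *
p=capture("top")
for l in("travel_mug","foam_cups"):
    for r in regions_of(l,p)[:1]: print(l,round(r["confidence"],2),np.round(D(np.percentile(cloud(p,r["region"]),[3,50,97],axis=0)-0)).tolist())
R=rot((0,0,-1),(0,-1,0))
for x,y,z in((-190,-90,260),):
    print(solve_ik(W(x,y,z),R))
movep(W(-190,-90,300),R); a=capture("wrist")
R2=rot((.35,.3,-1),(0,-1,0))
print(solve_ik(W(-200,-120,260),R2))
movep(W(-200,-120,260),R2); b=capture("wrist")
cv2.imwrite("pics/w1.png",np.hstack([cv2.rotate(q["frame"],cv2.ROTATE_180) for q in(a,b)])[:, :, :]) 
import pickle; pickle.dump((a,b),open("w1.pkl","wb"))
im=cv2.imread("pics/w1.png"); cv2.imwrite("pics/w1.png",cv2.resize(np.vstack([im[:,:512],im[:,512:]]),(800,1200))[:600]); cv2.imwrite("pics/w2.png",cv2.resize(cv2.rotate(b["frame"],1),(800,600)))
for q in(a,b):
  for l in("batten_center","mark","quill"):
    for r in regions_of(l,q)[:2]: print(l,r["confidence"],r["box"])
print(get_state()["time_s"])
E
```

```text
travel_mug 0.84 [[-342.0, 22.0, 14.0], [-356.0, 65.0, 173.0], [-406.0, 123.0, 180.0]]
foam_cups 0.56 [[-449.0, -93.0, 22.0], [-462.0, -51.0, 135.0], [-495.0, -0.0, 140.0]]
[ 4.27762260e-01  3.26282306e-02  1.83477759e+00 -4.44089210e-16
  1.27418683e+00 -1.46513039e+00]
[ 0.70587753 -0.11260325  2.03211726 -0.45651616  1.1197795  -1.05358363]
batten_center 0.9 [107.0, 154.6, 263.3, 226.6]
batten_center 0.63 [168.5, 0.0, 241.6, 46.0]
mark 0.85 [166.7, 0.0, 240.9, 48.9]
mark 0.83 [108.0, 156.6, 265.3, 230.4]
quill 0.53 [108.0, 158.0, 262.8, 230.6]
batten_center 0.59 [159.1, 143.6, 312.2, 194.2]
mark 0.78 [158.3, 142.1, 315.2, 193.5]
quill 0.87 [110.0, 196.5, 158.4, 238.2]
3.4083
```

View pics/w1.png

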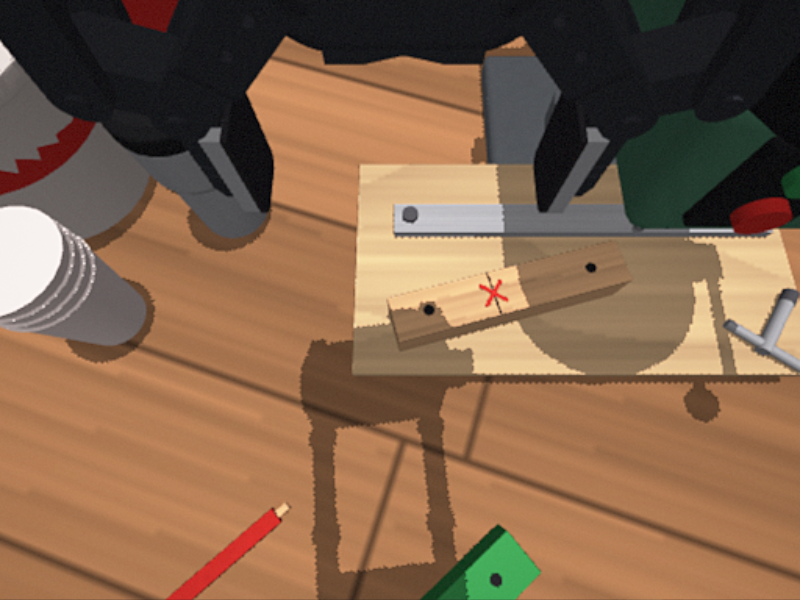

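View pics/w2.png

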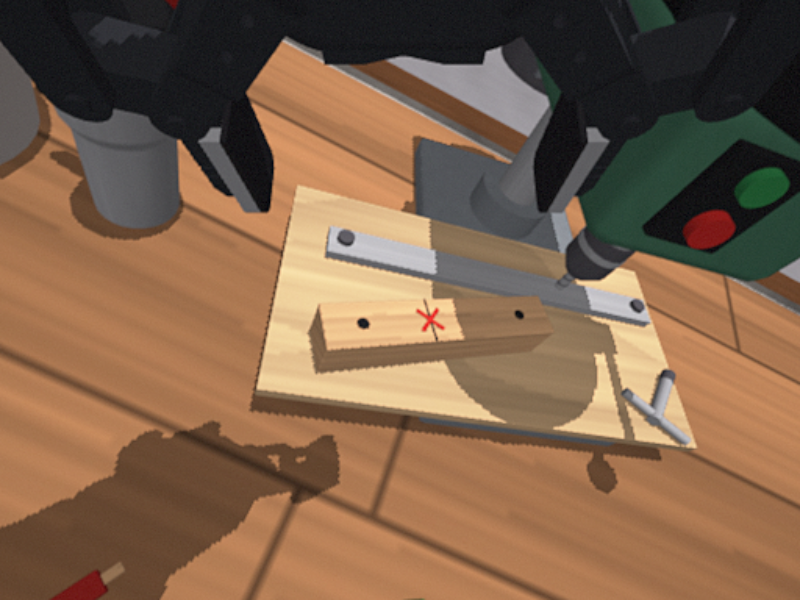

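View a: cross (493,293), holes (429,310) and (591,267), left bolt (410,214). View b: cross (430,320), holes (363,323) and (519,314), bolts (346,238) and (638,306), bit tip about (563,284). Only the pine batten is on the table, which confirms it. Next: fit the drill and batten poses by least squares.

Run:
```python
from h import *
import h, pickle
from scipy.optimize import least_squares
a,b=pickle.load(open("w1.pkl","rb"))
px=lambda U,V:np.array([511-U*.64,383-V*.64])
def blob(p,U,V,kind,r=9):
    u,v=px(U,V).round().astype(int); f=p["frame"][v-r:v+r+1,u-r:u+r+1].astype(float)
    w=np.clip(f[...,2]-f[...,1]-70,0,None) if kind=="red" else np.clip(70-f.max(2),0,None)
    y,x=np.mgrid[v-r:v+r+1,u-r:u+r+1]; return np.array([(w*x).sum(),(w*y).sum()])/w.sum()
B=[(a,blob(a,493,293,"red"),(-15,0,19)),(b,blob(b,430,320,"red"),(-15,0,19))]
for p,q in((a,((429,310),(591,267))),(b,((363,323),(519,314)))):
    for (U,V),x in zip(q,(-70,70)):B.append((p,blob(p,U,V,"dark",6),(x,0,19)))
for p,q,X in B: print(q.round(1),end=' ')
Dp=[(a,px(410,214),(-185,34,57)),(a,px(360,165),(-235,100,42)),(a,px(353,374),(-235,-110,42)),
 (b,px(346,238),(-185,34,57)),(b,px(638,306),(135,34,57)),(b,px(298,187),(-235,100,42)),(b,px(695,447),(165,-110,42)),(b,px(256,393),(-235,-110,42))]
def fit(obs,x0):
    def res(q):
        c,s=np.cos(q[2]),np.sin(q[2]); R=np.array([[c,-s,0],[s,c,0],[0,0,1]])
        return np.concatenate([proj(p,R@np.array(X,float)+[q[0],q[1],q[3] if len(q)>3 else 0])-uv for p,uv,X in obs])
    return least_squares(res,x0,x_scale=[1,1,.01,1][:len(x0)],loss="soft_l1")
r=fit(Dp,[642,102,-1.2487]); print("\ndrill",r.x.round(4),r.fun.round(1))
h.O[:2]=r.x[:2]; h.yaw=r.x[2]
print("tip pred b",proj(b,h.W(0,0,92)),"seen",px(563,284))
s=fit(B,[570,150,-1.4,61]); print("batten",s.x.round(3),s.fun.round(1))
print("batten in drill",D([*s.x[:2],s.x[3]]).round(1),"yaw deg",np.degrees(s.x[2]-h.yaw))
```

```text
[195.5 195.9] [236.  178.8] [236.8 185.2] [133.2 212.2] [278.9 176.6] [179.1 182.2] 
drill [645.3664 102.7712  -1.243 ] [-0.  -0.9  0.5  0.4  0.2 -0.4 -0.1 -0.5 -0.5  0.5  1.1  1.  -1.7 -0.3
 -0.5  1.1]
tip pred b [154.88325142 198.27792648] seen [150.68 201.24]
batten [568.184 186.557  -0.982  62.404] [-0.1  0.2 -0.  -0.   0.2  0.1 -0.1  0.2  0.1 -0.2 -0.1 -0.1]
batten in drill [[-104.2  -46.1   62.4]] yaw deg 14.957656390830621
```

```bash
sed -i 's/^yaw=.*/yaw=-1.243; O=np.array([645.4,102.8,0])/' h.py
cat >> h.py <<'E'
S,C=np.sin(np.radians(30)),np.cos(np.radians(30))
def lean(deg=0):  # tool leaning back to -x, turned by deg about z
    a=np.radians(deg); c,s=np.cos(a),np.sin(a)
    return rot((S*c,S*s,-C),(-c,-s,0))
def on(cx,cy,deg,bx,z): # TCP over batten point bx
    a=np.radians(deg); return W(cx+bx*np.cos(a),cy+bx*np.sin(a),z)
E
python3 - <<'E'
from h import *
g=on(-104.2,-46.1,15,-84,70); R=lean(15)
app=g-R[:,2]*90
for P,r in((app,R),(g,R),(on(15,-3,0,-84,70),lean()),(on(15,3,0,-84,70),lean())): print(solve_ik(P,r))
try:
    movep(app,R); line_to(g,v=100); 
    print(get_state()["contact_force"])
    close(40); s=get_state(); print(s["width"]*85,s["grasp_force"],s["contact_force"],D(s["tcp_pos"]).round(1))
except Unreachable as e: print("unreach",e)
p=capture("wrist"); cv2.imwrite("pics/w3.png",cv2.resize(cv2.rotate(p["frame"],1),(640,480)))
print(get_state()["time_s"])
E
```

```text
[ 0.78022221  0.23253207  1.91620322 -0.56343066  1.16608024  0.46304438]
[ 0.70444792  0.31766524  1.9783139  -0.62660939  1.01039213  0.49975411]
[ 0.48507135  0.42850955  1.81957254 -0.59863193  1.06821083  0.49857539]
[ 0.48364531  0.43774891  1.8058325  -0.59763132  1.07130326  0.49463695]
[-0.40330257 -0.23779688  0.81858754]
37.10273369449997 42.22389757633209 [-1.45434355  1.5423705   2.32998682] [[-185.8  -67.4   70.6]]
6.3667
```

View pics/w3.png

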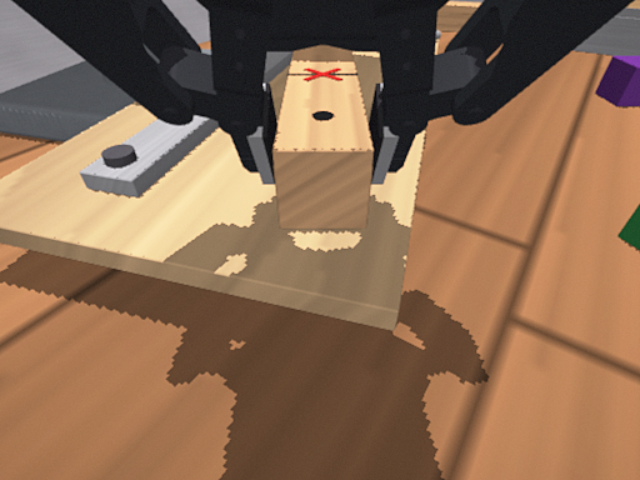

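The batten is gripped about 16 mm from its end, with the cross visible at (322,74). Now slide it to just short of the fence and re-measure the cross.

```bash
cat >> h.py <<'E'
def redmark(p):
    f=p["frame"].astype(int); m=((f[...,2]-f[...,1]>70)&(f[...,2]-f[...,0]>70)).astype(np.uint8)
    n,_,st,ce=cv2.connectedComponentsWithStats(m,connectivity=8)
    for i in range(1,n):
        if st[i,4]<12: continue
        X=world(p,*ce[i],80); d=D(X)[0]; print("red",st[i,4],ce[i].round(1),"drill",d.round(1))
E
python3 - <<'E'
from h import *
redmark(capture("wrist"))
P=D(get_state()["tcp_pos"])[0]
line_to(on(15,-4,0,-84,70.6),v=60,rotation=lean())
p=capture("wrist"); redmark(p)
s=get_state(); print(s["contact_force"],D(s["tcp_pos"]).round(1),s["time_s"])
cv2.imwrite("pics/w4.png",cv2.resize(cv2.rotate(p["frame"],1),(640,480)))
E
```

```text
red 153 [253. 324.] drill [-116.4  -49.5   80. ]
red 126 [253.2 323.8] drill [ 2.7 -4.7 80. ]
[-0.94728972  1.84173325  3.7852727 ] [[-69.   -4.1  70.6]] 8.825
```

View pics/w4.png

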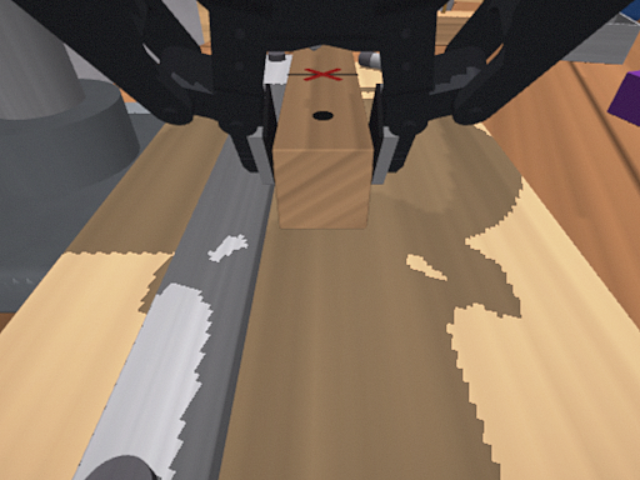

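Run:
```python
from h import *
t=D(get_state()["tcp_pos"])[0]
hit=line_to(W(t[0],t[1]+9,t[2]),v=12,threshold=10)
s=get_state(); print(hit,D(s["tcp_pos"]).round(1),(np.array(s["contact_force"])@axes()).round(1),s["torque"])
open_gripper(); R=lean(); s=get_state(); print((np.array(s["contact_force"])@axes()).round(1))
line_to(np.array(s["tcp_pos"])-R[:,2]*80,v=120)
# look from the front, low, at bit and fence seam
Rv=rot((.25,.55,-1),(0,-1,0))
for P in((-150,-190,190),(-120,-190,170)):
    print(solve_ik(W(*P),Rv))
movep(W(-170,-190,200),Rv); p=capture("wrist"); redmark(p)
cv2.imwrite("pics/w5.png",cv2.resize(cv2.rotate(p["frame"],1),(800,600)))
import pickle; pickle.dump(p,open("w5.pkl","wb")); print(get_state()["time_s"],"tip pred",800-proj(p,W(0,0,92))/.64*[1,1],proj(p,W(0,0,80)))
```

```text
True [[-68.1   0.7  70.6]] [ 0.  -0.2  3.1] [ 0.11842296 -0.00633018 -0.2569505 ]
[-0.1 -0.2  0.3]
[ 0.60982175 -0.38933044  2.40964955 -0.51096786  0.75898896 -1.03968773]
[ 0.51577433 -0.38698278  2.44787204 -0.49203401  0.68307534 -1.12154496]
red 883 [490.3  55.4] drill [-277.6 -257.3   80. ]
red 38 [151.7 228.5] drill [ 1.9  0.4 80. ]
12.15 tip pred [567.75359941 431.58613015] [152.86785747 228.64039033]
```

View pics/w5.png

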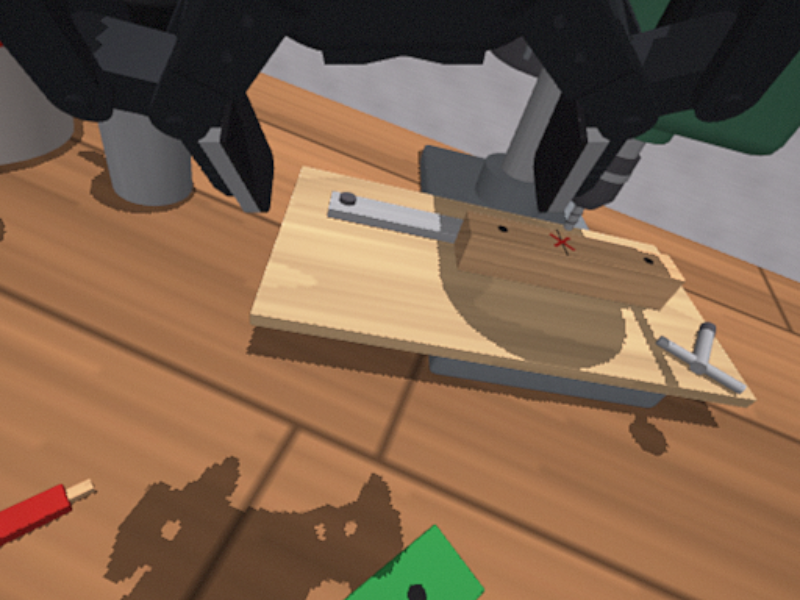

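Run:
```python
from h import *
import pickle
p=pickle.load(open("w5.pkl","rb")); a,b=pickle.load(open("w1.pkl","rb"))
def crop(p,X,r=32):
    f=p["frame"].copy(); u,v=proj(p,X).round().astype(int)
    c=cv2.resize(f[v-r:v+r,u-r:u+r],(390,390),interpolation=cv2.INTER_CUBIC); k=390/(2*r)
    for Y,col in((W(0,0,92),(255,0,0)),(W(0,0,120),(255,255,0)),(W(0,0,80),(0,255,0))):
        q=((proj(p,Y)-[u-r,v-r]+.5)*k).astype(int); cv2.circle(c,tuple(int(t) for t in q),4,col,1)
    return cv2.rotate(c,1)
cv2.imwrite("pics/c1.png",np.hstack([crop(p,W(0,0,100)),crop(b,W(0,0,100))]))
```

```text
(no output)
```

View pics/c1.png

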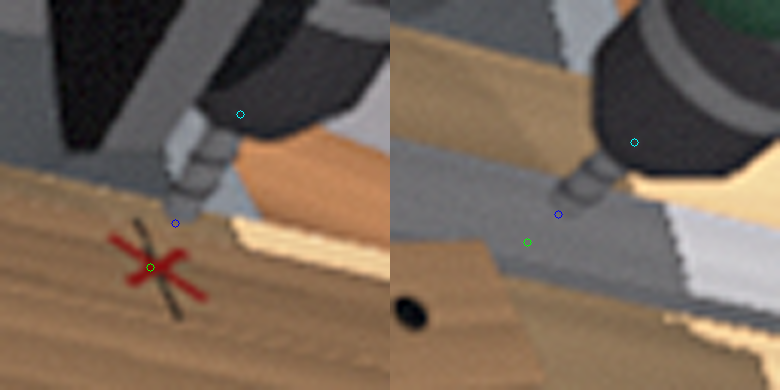

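Run:
```python
from h import *
import h,pickle
from scipy.optimize import least_squares
p=pickle.load(open("w5.pkl","rb")); px=lambda U,V:np.array([511-U*.64,383-V*.64])
for n,s,X in(("bolt",(348,198),(-185,34,57)),("FL",(253,316),(-235,-110,42)),("FR",(755,401),(165,-110,42)),("BL",(303,168),(-235,100,42)),
  ("batten end top front",(458,238),(-85,-19,80)),("end bottom front",(456,267),(-85,-19,42)),("fence end",(329,216),(-200,19,42))):
    u=px(*s); print(n,(proj(p,W(*X))-u).round(1), "at z:",D(world(p,*u,X[2])).round(1),X)
for s in((503,229),(648,261)):
    u,v=px(*s).round().astype(int);r=5; f=p["frame"][v-r:v+r+1,u-r:u+r+1].max(2).astype(float); w=np.clip(65-f,0,None); y,x=np.mgrid[v-r:v+r+1,u-r:u+r+1]
    print("hole",D(world(p,(w*x).sum()/w.sum(),(w*y).sum()/w.sum(),80)).round(1))
```

```text
bolt [0. 0.] at z: [[-184.9   34.    57. ]] (-185, 34, 57)
FL [1.5 0.9] at z: [[-233.3 -110.9   42. ]] (-235, -110, 42)
FR [-1.7  1.2] at z: [[ 160.7 -112.5   42. ]] (165, -110, 42)
BL [0.8 1.6] at z: [[-233.1   95.8   42. ]] (-235, 100, 42)
batten end top front [-7.2  2.4] at z: [[-95.4 -27.6  80. ]] (-85, -19, 80)
end bottom front [ 1.  -1.7] at z: [[-83.2 -14.9  42. ]] (-85, -19, 42)
fence end [ 1.4 -1.1] at z: [[-198.5   22.4   42. ]] (-200, 19, 42)
hole [[-53.2   1.2  80. ]]
hole [[87.3  0.5 80. ]]
```

Run:
```python
from h import *
R=lean(); g=W(-68.1,.7,70.6)
movep(g-R[:,2]*80,R); line_to(g,v=80); close(40)
line_to(W(-69.6,.4,70.6),v=15); s=get_state(); print(D(s["tcp_pos"]).round(2))
t=D(s["tcp_pos"])[0]
hit=line_to(W(-69.6,t[1]+6,70.6),v=10,threshold=12); s=get_state(); print(hit,D(s["tcp_pos"]).round(2),(np.array(s["contact_force"])@axes()).round(1))
dwell(.2); open_gripper(); line_to(g-R[:,2]*80,v=120)
Rv=rot((.25,.55,-1),(0,-1,0)); movep(W(-170,-190,200),Rv); p=capture("wrist"); redmark(p)
for s in((503,229),(648,261)):
    u,v=(np.array([511-s[0]*.64,383-s[1]*.64])).round().astype(int);r=5; f=p["frame"][v-r:v+r+1,u-r:u+r+1].max(2).astype(float); w=np.clip(65-f,0,None); y,x=np.mgrid[v-r:v+r+1,u-r:u+r+1]
    print("hole",D(world(p,(w*x).sum()/w.sum(),(w*y).sum()/w.sum(),80)).round(1))
print(get_state()["time_s"])
# ball from two views
for n in("top","side"):
    q=capture(n)
    c=proj(q,W(100,-123,331)); u,v=c.round().astype(int); r=14
    f=q["frame"][v-r:v+r,u-r:u+r].max(2)<60
    k,lab,st,ce=cv2.connectedComponentsWithStats(f.astype(np.uint8)); i=1+np.argmin(np.linalg.norm(ce[1:]-r,axis=1)); print(n,c.round(1),ce[i]+[u-r,v-r],st[i])
    for x in regions_of("lever_ball",q)[:1]: print(x["box"],x["confidence"])
Rb=rot((0,.6,-.8),(0,-1,0))
for P in((100,-123,331),(100,-123-60,331+80),(100,-150,245)): print(solve_ik(W(*P),Rb))
```

```text
[[-69.41   0.64  71.08]]
True [[-69.38   1.24  71.14]] [-0.3 -0.6  4.2]
red 880 [490.3  55.5] drill [-277.6 -257.3   80. ]
red 39 [152.6 229. ] drill [ 0.6  1.  80. ]
hole [[-54.3   1.2  80. ]]
hole [[85.9  0.4 80. ]]
18.6667
top [270.8 165.2] [270.51428571 165.7       ] [ 9 11 10  9 70]
[255.4, 128.9, 276.3, 170.6] 0.75
side [285.5 163.7] [284.54807692 164.21153846] [  7   9  12  11 104]
[281.2, 156.0, 314.4, 168.7] 0.72
[-0.32043494 -0.33520885  2.14417859  0.49908173  0.85855449 -2.4577971 ]
[-0.42903281 -0.47167801  2.08864885  0.48645124  1.0784763  -2.46278585]
None
```

```bash
cat >> h.py <<'E'
def ball(th,dx=0):
    a=np.arctan2(86,123)-th; return W(100+dx,-150*np.cos(a),245+150*np.sin(a))
def Rball(lean_deg): 
    l=np.radians(lean_deg); return rot((0,np.sin(l),-np.cos(l)),(0,1,0))
E
python3 - <<'E'
from h import *
for l in (25,35):
    R=Rball(l)
    for P in(ball(0)-R[:,2]*90,ball(0),ball(.3),ball(.6)):
        q=solve_ik(P,R); print(l,None if q is None else q.round(2))
E
```

```text
25 [-0.29 -0.33  1.93  0.27  1.19  0.9 ]
25 [-0.24 -0.24  2.01  0.27  1.01  0.9 ]
25 [-0.26 -0.26  2.1   0.29  0.95  0.85]
25 [-0.27 -0.24  2.16  0.32  0.87  0.81]
35 [-0.39 -0.44  2.07  0.45  1.07  0.72]
35 [-0.31 -0.32  2.12  0.46  0.88  0.73]
35 [-0.34 -0.33  2.21  0.5   0.83  0.65]
35 [-0.35 -0.31  2.27  0.55  0.76  0.57]
```

Run:
```python
from h import *
R=Rball(35)
movep(W(0,-270,400),R); movep(ball(0)-R[:,2]*90,R); line_to(ball(0),v=80)
s=get_state(); f0=np.array(s["contact_force"]); print(f0.round(1))
close(40); s=get_state(); print("w",s["width"]*85,s["grasp_force"],(np.array(s["contact_force"])@axes()).round(1),s["time_s"])
p=capture("side"); u,v=proj(p,ball(0)).astype(int)
cv2.imwrite("pics/s2.png",cv2.resize(p["frame"][v-70:v+70,u-90:u+90],(720,560)))
```

```text
[-0.1  0.1  0.5]
w 29.33116277716216 39.00196552276611 [-3.4 -3.9  3.5] 22.9167
```

View pics/s2.png

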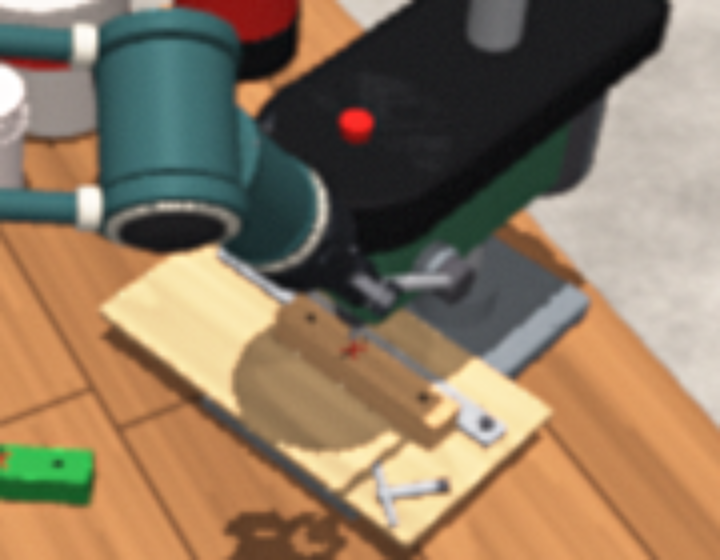

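The ball is gripped, at (375,290) in the crop. The batten lies flush along the fence and the key is untouched. Next: pull down the arc while reading the force.

Run:
```python
from h import *
off=np.array(get_state()["tcp_pos"])-ball(0)
def F(th):
    s=get_state(); f=np.array(s["contact_force"])@axes(); r=(np.array(s["tcp_pos"])-off-O)@axes()-[100,0,245]
    real=np.arctan2(86,123)-np.arctan2(r[2],-r[1]); print(round(th,2),round(real,3),f.round(1),round(s["width"]*85,1)); return f,real
for th in(.1,.2,.3,.4,.46): line_to(ball(th)+off,v=60); f,_=F(th)
base=f[2]
for th in np.arange(.49,.63,.015):
    line_to(ball(th)+off,v=25); f,real=F(th)
    if f[2]-base>6.5: break
p=capture("side"); dwell(.3); F(th)
for t in(.4,.3,.2,.1,0): line_to(ball(t)+off,v=70)
F(0); print(get_state()["time_s"])
cv2.imwrite("pics/s3.png",p["frame"])
```

```text
0.1 0.093 [-1.8  1.   3.9] 29.3
0.2 0.199 [-2.9 -4.8  6.1] 29.5
0.3 0.301 [-1.8 -8.3  7.2] 29.1
0.4 0.401 [-2.5 -7.2  6.2] 29.9
0.46 0.463 [-2.6 -7.6  6.2] 29.3
0.49 0.493 [-2.5 -9.   5.9] 29.3
0.5 0.508 [-2.7 -9.6  5.9] 29.1
0.52 0.523 [ -2.9 -10.5   6.1] 29.5
0.54 0.537 [-2.4 -8.7  5.1] 29.3
0.55 0.553 [-3.1 -8.7  6. ] 29.5
0.57 0.566 [-2.5 -7.8  5.4] 29.7
0.58 0.58 [-2.8 -9.5  6.9] 29.4
0.6 0.593 [-3.  -8.6  7.4] 29.1
0.61 0.606 [ -3.6 -11.3   9.8] 29.5
0.63 0.618 [ -5.  -11.9  10.3] 29.3
0.63 0.617 [ -4.7 -10.9  10.9] 29.8
0 0.05 [ 4.  -8.5 -9.3] 29.8
29.8917
```

Force rose only in the last steps because the ball slipped about 7 mm in the pads, so the true angle was about 0.56. I'll re-grip deeper and firmer and make the press unambiguous.

Run:
```python
from h import *
R=Rball(35)
open_gripper(); s=get_state(); z0=np.array(s["contact_force"]); print(z0.round(1))
off=R[:,2]*5
line_to(ball(0)+off,v=60); close(90)
def F(th):
    s=get_state(); f=(np.array(s["contact_force"])-z0)@axes(); print(round(th,2),D(s["tcp_pos"]).round(1),f.round(1),round(s["width"]*85,1)); return f
F(0)
for th in(.15,.3,.45): line_to(ball(th)+off,v=70); f=F(th)
base=f[2]
for th in np.arange(.5,.65,.02):
    line_to(ball(th)+off,v=30); f=F(th)
    if f[2]-base>7: break
dwell(.2); F(th)
for t in(.4,.2,0): line_to(ball(t)+off,v=80)
F(0); open_gripper(); F(0)
line_to(ball(0)-R[:,2]*100,v=120); print(get_state()["time_s"])
for n in("top","side"):
    q=capture(n); c=proj(q,ball(0)); u,v=c.round().astype(int); r=14
    f=q["frame"][v-r:v+r,u-r:u+r].max(2)<60
    k,lab,st,ce=cv2.connectedComponentsWithStats(f.astype(np.uint8)); print(n,c.round(1),[(ce[i]+[u-r,v-r]).round(1).tolist()+[st[i,4]] for i in range(1,k)])
    if n=="side": cv2.imwrite("pics/s4.png",cv2.resize(q["frame"][100:240,190:370],(720,560))); redmark(q)
```

```text
[-0.8  1.6  0. ]
0 [[  99.  -120.4  327.4]] [-0.8 -4.9  3.7] 28.2
0.15 [[  99.1 -131.   309.8]] [-5.1 -5.   8.4] 28.3
0.3 [[  99.  -141.6  286.9]] [ -3.3 -15.3  10.4] 28.3
0.45 [[ 100.1 -145.5  264.7]] [ 2.2  0.5 -0.2] 0.0
0.5 [[  99.9 -146.2  257. ]] [ 1.9  1.1 -0.3] 0.1
0.52 [[  99.9 -146.6  254.1]] [ 1.8  0.5 -0. ] -0.1
0.54 [[  99.9 -146.9  251.1]] [1.4 0.7 0.1] 0.1
0.56 [[  99.9 -147.1  248.1]] [ 1.1 -0.2  0. ] 0.1
0.58 [[  99.9 -147.2  245. ]] [ 2.3 -0.4  0.4] 0.2
0.6 [[  99.9 -147.3  242.1]] [ 2.  -0.2  0.2] -0.1
0.62 [[  99.9 -147.3  239.1]] [2.2 0.8 0.4] -0.3
0.64 [[  99.9 -147.2  236. ]] [ 1.5  0.7 -0.1] 0.0
0.64 [[ 100.  -147.   236.5]] [ 2.3 -0.3  0.3] -0.1
0 [[  98.7 -134.4  303.4]] [ 19.2 -32.3 -32.9] -0.3
0 [[ 100.2 -119.5  328.2]] [1.1 0.5 0.3] 85.0
38.5333
top [270.8 165.2] [[270.5, 165.7, np.int32(71)]]
side [285.6 163.7] [[284.6, 157.7, np.int32(307)], [282.1, 171.9, np.int32(15)]]
red 1052 [87.2 14.4] drill [-1620.9   158.2    80. ]
red 687 [254.1  89.7] drill [-454.9  315.3   80. ]
red 14 [192.9 104.9] drill [-573.3   49.2   80. ]
red 13 [258.8 116.1] drill [-311.9  196.8   80. ]
red 61 [283.6 123.6] drill [-203.6  234.4   80. ]
red 212 [166.6 181.1] drill [-304.8 -309.4   80. ]
red 12 [211.5 202.8] drill [-108.4 -261.9   80. ]
red 12 [198.7 219.5] drill [ -86.3 -341.7   80. ]
red 14 [238.3 282.6] drill [ 181.6 -413.8   80. ]
red 540 [388.7 318.7] drill [ 575.9 -190.6   80. ]
```

View pics/s4.png

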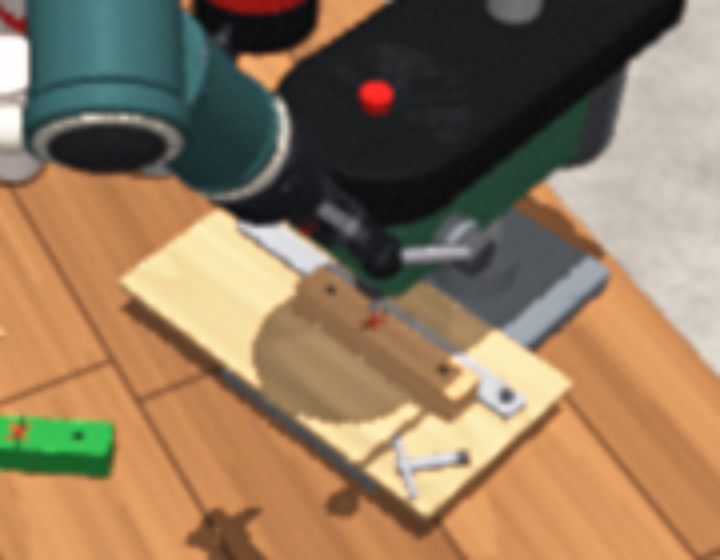

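The second pull lost the ball, because the fixed tool orientation twisted it out of the pads. The lever is back up. I'll pull once more with the tool rotating along with the lever and abort if the ball slips.

Run:
```python
from h import *
import sys
L=lambda th:Rball(18+np.degrees(th))
P=lambda th:ball(th)+L(th)[:,2]*4
qs=[solve_ik(P(t),L(t)) for t in(0,.3,.62)]; print([None if q is None else q.round(2).tolist() for q in qs])
if any(q is None for q in qs): sys.exit()
movep(P(0)-L(0)[:,2]*95,L(0)); line_to(P(0),v=90); z0=np.array(get_state()["contact_force"]); close(50)
def F(th):
    s=get_state(); f=(np.array(s["contact_force"])-z0)@axes(); w=s["width"]*85
    print(round(th,2),D(s["tcp_pos"]-(P(th)-ball(th))).round(1),f.round(1),round(w,1),round(s["time_s"],1)); return f,w
F(0); lost=False
for th in(.1,.2,.3,.4,.46,.5,.52,.54,.56,.58,.6,.615):
    line_to(P(th),v=60 if th<.47 else 30,rotation=L(th)); f,w=F(th)
    if w<22: lost=True;break
    if th==.46: base=f[2]
    if th>.5 and f[2]-base>7: break
if lost:
    open_gripper(); line_to(np.array(get_state()["tcp_pos"])-L(th)[:,2]*110,v=120)
else:
    dwell(.15); F(th)
    for t in(.45,.3,.15,0): line_to(P(t),v=80,rotation=L(t))
    F(0); open_gripper(); line_to(P(0)-L(0)[:,2]*100,v=150)
print(lost,get_state()["time_s"])
```

```text
[[-0.19, -0.17, 1.93, 0.17, 1.11, 1.0], [-0.34, -0.33, 2.21, 0.51, 0.82, 0.64], [-0.5, -0.35, 2.46, 1.2, 0.69, -0.1]]
0 [[  99.1 -123.   331.6]] [-4.5 -3.1  4.6] 29.4 40.8
0.1 [[  99.1 -131.3  318.5]] [-7.1 -2.6  4.1] 29.2 41.2
0.2 [[  99.1 -137.9  305. ]] [-7.4 -5.6  5. ] 29.2 41.5
0.3 [[  99.  -143.3  290.8]] [-8.1 -8.5  5.8] 28.8 41.9
0.4 [[  99.  -147.1  276.1]] [ -7.4 -10.9   5.8] 29.2 42.3
0.46 [[  99.  -148.7  267. ]] [ -7.4 -12.9   4.7] 29.0 42.6
0.5 [[  99.  -149.5  261. ]] [ -7.3 -15.7   5.1] 29.2 43.0
0.52 [[  99.  -149.7  258. ]] [ -6.9 -15.4   6. ] 29.2 43.2
0.54 [[  99.  -149.9  255.3]] [ -6.4 -18.5   7.4] 29.1 43.5
0.56 [[  99.  -150.   252.6]] [ -6.6 -22.4   9.1] 29.1 43.7
0.58 [[  99.  -150.1  250.1]] [ -8.6 -27.2  13.6] 29.4 44.0
0.58 [[  99.  -150.1  250.2]] [ -7.9 -27.7  13.2] 29.0 44.1
0 [[  99.2 -123.   331.7]] [-7.9 -8.6  3.8] 29.2 45.8
False 47.2417
```

Clean press: 13 N at about 0.575 rad, with the expected stiffening, and the lever is fully back up. Final numeric check from the same wrist pose as before.

Run:
```python
from h import *
q=capture("top"); c=proj(q,ball(0)); u,v=c.round().astype(int); r=14
k,lab,st,ce=cv2.connectedComponentsWithStats((q["frame"][v-r:v+r,u-r:u+r].max(2)<60).astype(np.uint8)); print(c.round(1),[(ce[i]+[u-r,v-r]).round(1).tolist() for i in range(1,k)])
movep(W(0,-270,400),Rball(18))
Rv=rot((.25,.55,-1),(0,-1,0)); movep(W(-170,-190,200),Rv); p=capture("wrist"); redmark(p)
for s in((503,229),(648,261)):
    u,v=(np.array([511-s[0]*.64,383-s[1]*.64])).round().astype(int);r=5; f=p["frame"][v-r:v+r+1,u-r:u+r+1].max(2).astype(float); w=np.clip(65-f,0,None); y,x=np.mgrid[v-r:v+r+1,u-r:u+r+1]
    print("hole",D(world(p,(w*x).sum()/w.sum(),(w*y).sum()/w.sum(),80)).round(1))
print(get_state()["time_s"],get_state()["contact_force"])
```

```text
[270.8 165.2] [[270.6, 169.9]]
red 875 [490.2  55.3] drill [-277.5 -257.2   80. ]
red 37 [152.8 228.7] drill [ 0.4  0.4 80. ]
hole [[-54.2   1.   80. ]]
hole [[86.   0.3 80. ]]
49.8083 [-0.50932726 -0.0853782  -0.33418505]
```

```bash
python3 -c "
from bench import *
print(sign_off())"
```

```text
the job is handed in; nothing more can be done
None
```

The batten lies flush along the fence (within about 0.3°) with its cross within about 1 mm of the bit axis. The final press read about 13 N at 0.575 rad, the lever was brought back up and released, and the job was handed in at about 50 s. It took three pulls: the first bore only lightly, and in the second the ball slipped out and the shut fingers pushed it back up with about 50 N.

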